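# Bring the flip tags of the peg bins up to date

### The job

The flip tags on the peg rack are out of date. Push tags over gently with a fingertip, without pinching any, until the tag of every full bin leans back towards its bin and shows its round disc, and the tag of every nearly empty bin leans the other way, towards the robot, and shows its bar. Leave the drill, glue bottle, tape roll and cork block where they are.

Things in the scene. Friction and masses are not known exactly. Their poses are not given: they have to be found in the camera images.
- rack: fixed plywood base 262 x 460 x 15 mm with a wooden batten along it (top 65 mm above the bench) and, behind the batten, a row of four grey open bins (100 mm wide, 110 mm apart, rims 80 mm above the bench). Origin on the bench top under the middle of the tags' common hinge line; x points from the tags to the bins, away from the robot; y along the row; z up.
- tag_a (a joint): flip tag A: angle of its leaf: 0 upright, +0.75 at rest leaning back towards its bin (disc face uppermost), -0.75 at rest leaning towards the robot (bar face uppermost). Past upright it flops to its stop by itself; under 1 N at the free edge swings it. Raised black disc on the face towards the robot, black bar on the face towards the bin.
- hinge_a (a point): middle of the hinge pin of flip tag A, 75 mm above the bench; the middle of the tag's own bin is 125 mm further along the rack's x. Leaf: 3 mm aluminium plate, 60 mm along the pin, 72 mm from pin to rolled free edge (6 mm thick). At rest the edge is 128 mm above the bench, 49 mm before or behind the pin; upright, 147 mm high. The order of tags along the row changes.
- tag_b (a joint): flip tag B: angle of its leaf: 0 upright, +0.75 at rest leaning back towards its bin (disc face uppermost), -0.75 at rest leaning towards the robot (bar face uppermost). Works like tag A.
- hinge_b (a point): middle of the hinge pin of flip tag B, 75 mm above the bench; the middle of the tag's own bin is 125 mm further along the rack's x. Leaf as tag A.
- tag_c (a joint): flip tag C: angle of its leaf: 0 upright, +0.75 at rest leaning back towards its bin (disc face uppermost), -0.75 at rest leaning towards the robot (bar face uppermost). Works like tag A.
- hinge_c (a point): middle of the hinge pin of flip tag C, 75 mm above the bench; the middle of the tag's own bin is 125 mm further along the rack's x. Leaf as tag A.
- tag_d (a joint): flip tag D: angle of its leaf: 0 upright, +0.75 at rest leaning back towards its bin (disc face uppermost), -0.75 at rest leaning towards the robot (bar face uppermost). Works like tag A.
- hinge_d (a point): middle of the hinge pin of flip tag D, 75 mm above the bench; the middle of the tag's own bin is 125 mm further along the rack's x. Leaf as tag A.
- full_1: wooden pegs that fill one bin to the rim (heap up to 86 mm above the bench, 6 mm over the rim); origin at the middle of that bin's floor, 18 mm above the bench
- full_2: wooden pegs that fill one bin to the rim (heap up to 86 mm above the bench, 6 mm over the rim); origin at the middle of that bin's floor, 18 mm above the bench
- low_1: the last two wooden pegs on the floor of a nearly empty bin; origin at the middle of that bin's floor, 18 mm above the bench
- low_2: the last two wooden pegs on the floor of a nearly empty bin; origin at the middle of that bin's floor, 18 mm above the bench
- drill: bystander: grey cordless drill standing on its battery, 200 mm high, left of the rack; origin under the middle of the battery (115 x 78 mm)
- glue: bystander: white glue bottle, 52 mm diameter, 130 mm high, right of the rack; origin at the middle of its foot
- tape: bystander: cardboard-brown roll of tape lying flat, 96 mm diameter, 24 mm high, right of the rack; origin at the middle of its underside
- cork_block: bystander: cork sanding block 50 x 32 x 18 mm lying before the rack, on the robot's side; origin at the middle of its underside

How it is judged:
At the end, for the whole second after the job is handed in: Each tag whose bin is full rests leaning back towards its bin (joint above +0.6 rad) and each tag whose bin is nearly empty rests leaning towards the robot (joint below -0.6 rad); all four at rest (under 0.1 rad/s) (((horizontal distance between hinge_a and full_1 below 0.15 m and value of joint tag_a above 0.6 rad) or (horizontal distance between hinge_a and full_2 below 0.15 m and value of joint tag_a above 0.6 rad) or (horizontal distance between hinge_a and low_1 below 0.15 m and value of joint tag_a below -0.6 rad) or (horizontal distance between hinge_a and low_2 below 0.15 m and value of joint tag_a below -0.6 rad)) and velocity of joint tag_a between -0.1 and 0.1 rad/s and ((horizontal distance between hinge_b and full_1 below 0.15 m and value of joint tag_b above 0.6 rad) or (horizontal distance between hinge_b and full_2 below 0.15 m and value of joint tag_b above 0.6 rad) or (horizontal distance between hinge_b and low_1 below 0.15 m and value of joint tag_b below -0.6 rad) or (horizontal distance between hinge_b and low_2 below 0.15 m and value of joint tag_b below -0.6 rad)) and velocity of joint tag_b between -0.1 and 0.1 rad/s and ((horizontal distance between hinge_c and full_1 below 0.15 m and value of joint tag_c above 0.6 rad) or (horizontal distance between hinge_c and full_2 below 0.15 m and value of joint tag_c above 0.6 rad) or (horizontal distance between hinge_c and low_1 below 0.15 m and value of joint tag_c below -0.6 rad) or (horizontal distance between hinge_c and low_2 below 0.15 m and value of joint tag_c below -0.6 rad)) and velocity of joint tag_c between -0.1 and 0.1 rad/s and ((horizontal distance between hinge_d and full_1 below 0.15 m and value of joint tag_d above 0.6 rad) or (horizontal distance between hinge_d and full_2 below 0.15 m and value of joint tag_d above 0.6 rad) or (horizontal distance between hinge_d and low_1 below 0.15 m and value of joint tag_d below -0.6 rad) or (horizontal distance between hinge_d and low_2 below 0.15 m and value of joint tag_d below -0.6 rad)) and velocity of joint tag_d between -0.1 and 0.1 rad/s); the robot touches nothing.
It fails at once if a bystander (drill, glue bottle, tape roll, cork block) is lifted or shifted by more than 15 mm (distance of any of drill, glue, tape, cork_block from where it was at the start of the episode above 0.015 m).
It fails at once if a tag is pinched or shoved hard (over 12 N between fingers and tag) (contact force between the fingers and tag_a above 12 N or contact force between the fingers and tag_b above 12 N or contact force between the fingers and tag_c above 12 N or contact force between the fingers and tag_d above 12 N).
It also fails if it takes over 45 s, if anything falls off the work surface, if the arm or the gripper's body presses on something with over 40 N, if the wrist force passes 120 N, or if a joint passes its speed limit or range.

### The arm

A 6-joint arm with a two-finger parallel gripper is mounted at the origin on the work surface. World frame = base frame: x ahead of the robot, y to its left, z up, the work surface at z = 0. Lengths are in m, angles in rad, forces in N, time in s.
With the tool pointing down it reaches from about 0.35 to 0.85 m from the base axis. Payload 8.1 kg.
Tool frame: the origin (TCP) lies between the finger pads; the fingertips stand 11 mm ahead of it and the grasp point (between the pads) lies 8 mm behind it; z points along the fingers, y is the line along which they close (so a half turn about z gives the same grasp; the last joint's range is limited). The gripper opens to 93 mm and grips with 3 to 60 N. Pads are 15 mm wide; open, the fingers measure 128 mm over their backs; the gripper's body (75 mm by 188 mm) begins 65 mm behind the grasp point.
Start: joints at [-1.383, 0.13, 1.488, -0, 1.523, -0.085], TCP at [0.162, -0.578, 0.23] pointing down, gripper open.
Joint ranges: [-2.96, 2.96], [-0.89, 2.26], [0.02, 2.5], [-1.34, 4.48], [0, 2.73], [-2.66, 2.66]. Speed limits (rad/s): [2.39, 2.39, 2.79, 3.14, 3.14, 3.14].

### API

Orientations are given as a rotation vector (axis times angle).
In Python, from plant import monitor, imaging, order, finder gives the robot as it stands.
- The arm moves only by the shell command python3 -m inch 'ROWS' [OPENING]. ROWS is JSON, a list of rows, each a list of 6 numbers: the shift along the world's x, y, z each as a share of 0.08 m, from -1 to 1, then the turn, a rotation vector about the world's x, y, z each as a share of 120 degrees, from -1 to 1. In form: [[tx, ty, tz, wx, wy, wz], ...]. A call has exactly 8 rows; each row is the pose to reach, as a shift and turn from the pose commanded when the call began; what a row does not reach only later rows make up. A row lasts 1/8 s, in which the tool goes at most 62.5 mm and 10.7 degrees, less where a joint would pass 70% of its speed; a pose out of reach is approached as far as the arm can. A call with a number of a shift or a turn outside -1 to 1 is refused whole. A call with a gripper value outside its range is refused whole. OPENING is the opening, from 0 (shut) to 1 (fully open), set as the call begins (- or left out, the last holds). The fingers move at their own pace and stop on an object; the grip force is fixed at half the most. Time passes only in rows, so rows that repeat a pose let the fingers close, or fill a call up. It gives the time, the measured TCP pose, the force, the opening and the grip force at its end, in the units of the state.
- monitor.get_state(): the state, without advancing time (a new reading comes with each control period).
- imaging.snapshot(name): name is "scene" or "top"; returns a dict with "pixels" (480x640x3 uint8, red, green, blue), "vfov" (degrees; the focal length in pixels is half the picture's height over the tangent of half this angle, whatever the lens; pixels are square), "cx", "cy" (the principal point, pixels), "world_from_camera" (4x4, takes a point from camera to world coordinates). Camera axes: x right, y down, z forward; pixel columns grow to the right and rows downward; lengths in m; the calibration is good to about 2 mm. A picture is of the moment at which its call begins. There is no depth.
- order.job_done(): hands the job in; it is judged then, once.
Trained networks look in a picture, given as the dict that the camera call returned (one of the last four; its "shot" number tells which), for a name from the list of things; names that differ only in an ending like _2 or _b are one class to them, and where a whole thing is asked for, a point or a joint stands for the part that bears it (a point fixed in the world has none). Each returns a list of dicts, best first, with "confidence" (0 to 1); they miss things now and then, are a little off and sometimes report something else, mostly with a low value. They report only what shows in the picture. A call takes as long as a camera call.
- finder.outline_of(picture, name): "region" (480x640 bool, what is visible of it) and "rect" ([left, top, width, height] in pixels, round what is visible of it).
The state is a dict: "time_s": time; "qpos": joint angles; "joint_velocities": joint speeds; "effort": joint torques, N m; "position": TCP position; "ee_rot": TCP orientation; "ft_force": force on the tool from outside, world axes, zero at the start; "moment": the same for the moment, N m; "opening": finger opening in m; "gripper_force": force on a finger pad.
Only numpy, scipy, OpenCV 4.12 (cv2) and the standard library are available. Lean on these libraries where they do the work, as an engineer would, in place of code of your own. Each camera call takes 0.05 s, during which the arm holds its last target. There are 200 camera calls.

## Working session

There is one attempt and no reset: what is moved stays moved. The work goes in short steps, Python scripts to look and compute and a shell command to move; the robot and the scene stay as the last step left them, time stands still between calls to the robot, and variables do not carry over. Pictures are saved under pics/ and viewed, at most 10 in all, crops included, and the job is handed in when it is done.

```bash
mkdir -p pics
cat > h.py <<'E'
import numpy as np, cv2
from plant import monitor, imaging, order, finder
def snap(n,f=None):
    s=imaging.snapshot(n)
    if f: cv2.imwrite('pics/'+f,s['pixels'][:,:,::-1])
    return s
def ray(s,u,v,z):
    f=240/np.tan(np.radians(s['vfov'])/2); T=np.array(s['world_from_camera'])
    d=T[:3,:3]@np.array([(u-s['cx'])/f,(v-s['cy'])/f,1]); o=T[:3,3]
    return o+d*(z-o[2])/d[2]
def proj(s,p):
    f=240/np.tan(np.radians(s['vfov'])/2); T=np.array(s['world_from_camera'])
    c=T[:3,:3].T@(np.array(p)-T[:3,3]); return c[:2]/c[2]*f+[s['cx'],s['cy']]
E
python3 - <<'E'
from h import *
for n in('top','scene'):
    s=snap(n,n+'1.png'); print(n,s['vfov'],np.round(s['world_from_camera'],3).tolist())
    for k in('tag_a','full_1','low_1','rack','drill','glue','tape','cork_block'):
        for r in finder.outline_of(s,k)[:5]:
            ys,xs=np.nonzero(r['region']);print(k,round(r['confidence'],2),r['rect'],round(xs.mean(),1),round(ys.mean(),1))
st=monitor.get_state();print(st['time_s'],st['position'],st['ee_rot'],st['opening'])
E
```

```text
top 56.968179682279505 [[0.041, -0.977, 0.208, 0.414], [-0.999, -0.041, 0.007, 0.011], [0.002, -0.208, -0.978, 0.926], [0.0, 0.0, 0.0, 1.0]]
tag_a 0.92 [288.9, 235.6, 32.9, 27.6] 303.5 248.0
tag_a 0.83 [397.4, 245.1, 43.8, 23.5] 420.1 255.0
tag_a 0.81 [348.4, 208.5, 35.3, 33.0] 362.6 226.3
tag_a 0.71 [232.1, 204.0, 33.5, 35.8] 248.6 220.0
full_1 0.89 [394.8, 158.0, 46.3, 57.1] 415.9 187.0
full_1 0.57 [340.7, 158.9, 45.4, 52.1] 362.4 183.8
full_1 0.26 [289.0, 235.9, 31.0, 25.9] 303.8 247.9
low_1 0.89 [235.9, 168.7, 45.4, 32.9] 257.7 186.5
low_1 0.81 [291.2, 175.8, 38.6, 27.2] 309.9 189.8
rack 0.91 [215.4, 144.4, 233.8, 138.3] 324.1 216.4
drill 0.64 [113.2, 113.6, 83.3, 120.9] 153.8 183.3
glue 0.75 [471.8, 240.5, 40.8, 32.4] 491.0 257.6
glue 0.54 [398.8, 245.5, 40.8, 19.1] 419.9 254.8
tape 0.84 [454.8, 192.7, 50.7, 44.2] 479.4 211.2
tape 0.57 [291.2, 174.7, 38.1, 27.8] 309.3 190.0
cork_block 0.9 [283.6, 305.6, 28.0, 22.5] 298.2 315.8
scene 52.83836836845592 [[0.202, 0.735, -0.647, 1.202], [0.979, -0.157, 0.128, -0.078], [-0.007, -0.66, -0.751, 0.802], [0.0, 0.0, 0.0, 1.0]]
tag_a 0.75 [
[... 204 characters left out ...]
 291.2, 51.2, 44.5] 273.6 313.5
full_1 0.66 [184.4, 298.9, 56.3, 46.1] 211.1 322.8
low_1 0.95 [368.2, 282.5, 44.3, 32.0] 387.8 299.5
low_1 0.78 [315.0, 294.3, 37.1, 27.5] 330.6 308.9
rack 0.64 [176.6, 229.4, 256.9, 150.6] 305.9 306.7
drill 0.78 [443.5, 185.2, 77.5, 113.0] 482.0 244.8
drill 0.71 [186.2, 297.0, 54.2, 47.9] 211.3 322.9
drill 0.49 [176.9, 229.5, 257.9, 150.2] 305.9 306.8
drill 0.38 [248.3, 288.3, 52.2, 47.3] 273.3 313.6
glue 0.87 [112.2, 248.2, 42.8, 56.2] 131.0 276.4
tape 0.66 [108.2, 308.0, 56.7, 50.6] 136.7 334.0
cork_block 0.53 [301.7, 207.3, 3.8, 14.5] 303.9 211.4
0.9 [ 0.16168278 -0.577805    0.2296465 ] [-3.11241505e+00 -4.27111682e-01 -3.21344847e-05] 0.09292371519560455
```

View pics/top1.png

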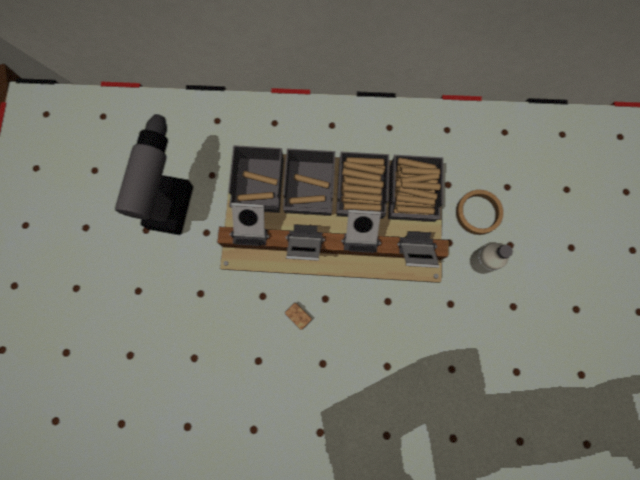

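View pics/scene1.png

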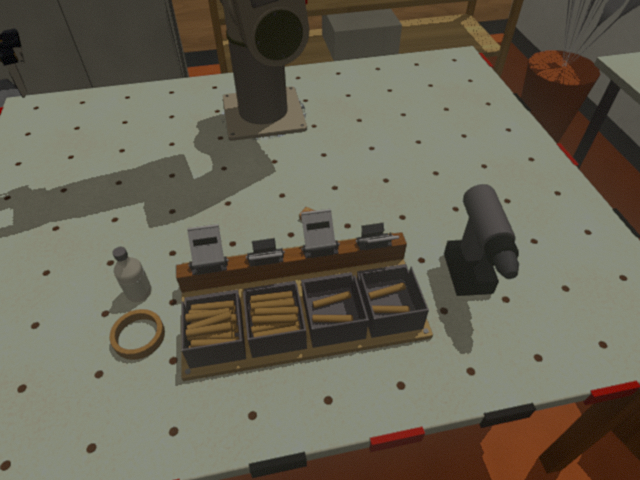

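Run:
```python
from h import *
s=snap('top')
R=[r for r in finder.outline_of(s,'tag_a') if r['confidence']>.6]
for r in sorted(R,key=lambda r:r['rect'][0]):
    box=cv2.boxPoints(cv2.minAreaRect(np.argwhere(r['region'])[:,::-1].astype(np.float32)))
    print(np.round(box).tolist(), [np.round(ray(s,*p,z),3)[:2].tolist() for z in(.075,.128) for p in box])
b=[(415.9,187),(362.4,183.8),(257.7,186.5),(309.9,189.8)]
for (u,v),z in zip(b,(.08,.08,.03,.03)): print('bin',np.round(ray(s,u,v,z),3))
for u,v,z in((298,316,.018),(491,250,.13),(154,183,.1)):print(np.round(ray(s,u,v,z),3))
```

```text
[[232.0, 203.0], [264.0, 203.0], [264.0, 237.0], [232.0, 237.0]] [[0.656, 0.193], [0.659, 0.13], [0.589, 0.125], [0.587, 0.188], [0.641, 0.182], [0.643, 0.122], [0.578, 0.118], [0.576, 0.177]]
[[287.0, 258.0], [288.0, 235.0], [320.0, 237.0], [319.0, 260.0]] [[0.549, 0.078], [0.595, 0.078], [0.593, 0.014], [0.548, 0.015], [0.54, 0.074], [0.583, 0.074], [0.582, 0.014], [0.539, 0.015]]
[[346.0, 242.0], [349.0, 208.0], [380.0, 211.0], [377.0, 245.0]] [[0.586, -0.036], [0.655, -0.04], [0.652, -0.103], [0.582, -0.098], [0.575, -0.033], [0.64, -0.037], [0.637, -0.096], [0.572, -0.091]]
[[401.0, 265.0], [402.0, 243.0], [439.0, 244.0], [438.0, 267.0]] [[0.544, -0.144], [0.59, -0.147], [0.589, -0.219], [0.543, -0.216], [0.536, -0.135], [0.579, -0.137], [0.578, -0.205], [0.535, -0.202]]
bin [ 0.703 -0.173  0.08 ]
bin [ 0.705 -0.066  0.08 ]
bin [0.707 0.152 0.03 ]
bin [0.705 0.041 0.03 ]
[0.441 0.053 0.018]
[ 0.571 -0.299  0.13 ]
[0.683 0.344 0.1  ]
```

The top view shows the bins, left to right: low (257,186), low (310,190), full (362,184), full (416,187). Their tags show disc (248,220), bar (303,248), disc (362,226) and bar (420,255). So only the leftmost tag (y≈0.154) must flip towards the robot, and the rightmost (y≈-0.175) towards its bin. The scene view agrees. The hinge line is at x≈0.587.

```bash
python3 -m inch '[[0.1,0.12,0,0,0,-0.01],[0.22,0.25,0,0,0,-0.03],[0.34,0.4,0,0,0,-0.05],[0.46,0.55,0,0,0,-0.07],[0.58,0.7,0,0,0,-0.09],[0.7,0.82,0,0,0,-0.11],[0.8,0.92,0,0,0,-0.13],[0.85,1,0,0,0,-0.13]]' 0
python3 -m inch '[[0.1,0.12,0,0,0,0],[0.22,0.25,0,0,0,0],[0.34,0.4,0,0,0,0],[0.46,0.55,0,0,0,0],[0.58,0.7,0,0,0,0],[0.7,0.82,0,0,0,0],[0.8,0.92,0,0,0,0],[0.85,1,0,0,0,0]]'
python3 -m inch '[[0.1,0.12,0,0,0,0],[0.22,0.25,0,0,0,0],[0.34,0.4,0,0,0,0],[0.46,0.55,0,0,0,0],[0.58,0.7,0,0,0,0],[0.7,0.82,0,0,0,0],[0.8,0.92,0,0,0,0],[0.85,1,0,0,0,0]]'
python3 -m inch '[[0.1,0.12,0,0,0,0],[0.22,0.25,0,0,0,0],[0.34,0.4,0,0,0,0],[0.46,0.55,0,0,0,0],[0.58,0.7,0,0,0,0],[0.7,0.82,0,0,0,0],[0.8,0.92,0,0,0,0],[0.85,1,0,0,0,0]]'
python3 -m inch '[[0.1,0.12,0,0,0,0],[0.22,0.25,0,0,0,0],[0.34,0.4,0,0,0,0],[0.46,0.55,0,0,0,0],[0.58,0.7,0,0,0,0],[0.7,0.82,0,0,0,0],[0.8,0.92,0,0,0,0],[0.85,1,0,0,0,0]]'
```

```text
time_s: 2.0
position: [0.2304, -0.4969, 0.2297]
ee_rot: [-3.142, -0.001, -0.0]
ft_force: [0.1, -0.1, -0.6]
opening: 0.0176
gripper_force: 0.0
time_s: 3.0
position: [0.2982, -0.4173, 0.2296]
ee_rot: [3.142, 0.002, -0.0]
ft_force: [-0.4, 0.5, -0.1]
opening: 0.0001
gripper_force: 0.0
time_s: 4.0
position: [0.3662, -0.3373, 0.2296]
ee_rot: [-3.142, -0.002, 0.0]
ft_force: [0.2, -0.2, 0.2]
opening: 0.0006
gripper_force: 0.0
time_s: 5.0
position: [0.4342, -0.2573, 0.2296]
ee_rot: [3.142, 0.001, -0.0]
ft_force: [0.3, -0.2, 0.4]
opening: 0.0004
gripper_force: 0.0
time_s: 6.0
position: [0.5022, -0.1773, 0.2296]
ee_rot: [-3.142, -0.001, 0.0]
ft_force: [0.5, -0.2, -0.2]
opening: 0.0007
gripper_force: 0.0
```

```bash
python3 -m inch '[[-0.03,0,-0.12,0,0,0],[-0.06,0,-0.25,0,0,0],[-0.1,0,-0.4,0,0,0],[-0.1,0,-0.55,0,0,0],[-0.1,0,-0.7,0,0,0],[-0.1,0,-0.85,0,0,0],[-0.1,0,-0.95,0,0,0],[-0.1,0,-1,0,0,0]]'
python3 -m inch '[[0,0,-0.15,0,0,0],[0,0,-0.3,0,0,0],[0,0,-0.38,0,0,0],[0.06,0,-0.38,0,0,0],[0.14,0,-0.38,0,0,0],[0.22,0,-0.38,0,0,0],[0.3,0,-0.38,0,0,0],[0.38,0,-0.38,0,0,0]]'
python3 - <<'E'
from h import *
s=snap('top','t2.png')
E
```

```text
time_s: 7.0
position: [0.4935, -0.1777, 0.149]
ee_rot: [-3.141, -0.001, 0.001]
ft_force: [-0.3, 0.0, 0.4]
opening: 0.0005
gripper_force: 0.0
time_s: 8.0
position: [0.5247, -0.1778, 0.1194]
ee_rot: [3.141, 0.001, 0.0]
ft_force: [-0.7, -0.0, 0.0]
opening: 0.0004
gripper_force: 0.0
```

View pics/t2.png

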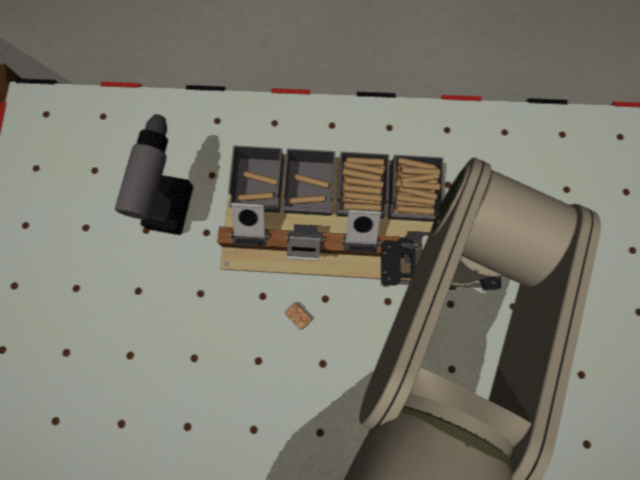

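The arm hides tag 4 (around 420,255). The finger is about to touch the edge and forces are low, so I'll keep pushing.

```bash
python3 -m inch '[[0.07,0,0,0,0,0],[0.15,0,0,0,0,0],[0.24,0,0,0,0,0],[0.33,0,0,0,0,0],[0.42,0,0,0,0,0],[0.51,0,0,0,0,0],[0.6,0,0,0,0,0],[0.69,0,0,0,0,0]]'
python3 -m inch '[[0.08,0,0,0,0,0],[0.16,0,0,0,0,0],[0.25,0,0,0,0,0],[0.25,0,0,0,0,0],[0.1,0,0,0,0,0],[-0.1,0,0.1,0,0,0],[-0.2,0,0.3,0,0,0],[-0.2,0,0.5,0,0,0]]'
python3 -m inch '[[0,0.1,0.15,0,0,0],[0,0.2,0.3,0,0,0],[0,0.3,0.45,0,0,0],[0,0.45,0.6,0,0,0],[0,0.6,0.75,0,0,0],[0,0.8,0.9,0,0,0],[0,0.95,1,0,0,0],[0,1,1,0,0,0]]'
python3 - <<'E'
from h import *
s=snap('scene','s3.png')
E
```

```text
time_s: 9.05
position: [0.5798, -0.1778, 0.1192]
ee_rot: [3.142, 0.001, -0.0]
ft_force: [-0.6, 0.5, 0.2]
opening: 0.0003
gripper_force: 0.1
time_s: 10.05
position: [0.5628, -0.178, 0.1607]
ee_rot: [3.141, 0.0, 0.001]
ft_force: [1.3, -0.4, 0.4]
opening: 0.0002
gripper_force: 0.0
time_s: 11.05
position: [0.5637, -0.0969, 0.2402]
ee_rot: [3.141, 0.003, 0.002]
ft_force: [-0.3, -0.4, -0.5]
opening: 0.0007
gripper_force: 0.0
```

View pics/s3.png

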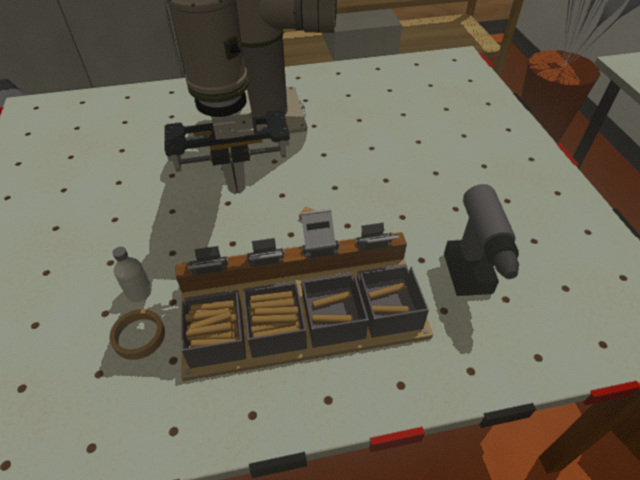

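Tag 4 now leans back (205,255). Next is tag 1, to be pushed from the bin side.

```bash
python3 -m inch '[[0.06,0.12,0,0,0,0],[0.12,0.25,0,0,0,0],[0.2,0.4,0,0,0,0],[0.28,0.55,0,0,0,0],[0.35,0.7,0,0,0,0],[0.4,0.82,0,0,0,0],[0.45,0.92,0,0,0,0],[0.5,1,0,0,0,0]]'
python3 -m inch '[[0.06,0.12,0,0,0,0],[0.12,0.25,0,0,0,0],[0.2,0.4,0,0,0,0],[0.28,0.55,0,0,0,0],[0.35,0.7,0,0,0,0],[0.4,0.82,0,0,0,0],[0.45,0.92,0,0,0,0],[0.5,1,0,0,0,0]]'
python3 -m inch '[[0.06,0.12,0,0,0,0],[0.12,0.25,0,0,0,0],[0.2,0.4,0,0,0,0],[0.28,0.55,0,0,0,0],[0.35,0.7,0,0,0,0],[0.4,0.82,0,0,0,0],[0.45,0.95,0,0,0,0],[0.47,1,0,0,0,0]]'
python3 -m inch '[[0,0.06,-0.12,0,0,0],[0,0.1,-0.25,0,0,0],[0,0.1,-0.4,0,0,0],[0,0.1,-0.55,0,0,0],[0,0.1,-0.7,0,0,0],[0,0.1,-0.85,0,0,0],[0,0.1,-0.95,0,0,0],[0,0.1,-1,0,0,0]]'
```

```text
time_s: 12.1
position: [0.6035, -0.0173, 0.2392]
ee_rot: [3.142, 0.001, -0.0]
ft_force: [0.2, -0.6, 0.1]
opening: 0.0011
gripper_force: 0.0
time_s: 13.1
position: [0.6435, 0.0627, 0.2392]
ee_rot: [3.142, 0.001, -0.0]
ft_force: [0.7, 0.3, -0.6]
opening: 0.0003
gripper_force: 0.0
time_s: 14.1
position: [0.681, 0.143, 0.2392]
ee_rot: [-3.142, -0.002, 0.0]
ft_force: [-0.4, -0.5, 0.2]
opening: 0.0002
gripper_force: 0.0
time_s: 15.1
position: [0.6807, 0.1502, 0.1585]
ee_rot: [3.141, 0.001, -0.001]
ft_force: [0.4, -0.4, -1.0]
opening: 0.0005
gripper_force: 0.0
```

```bash
python3 -m inch '[[0,0,-0.12,0,0,0],[0,0,-0.25,0,0,0],[0,0,-0.38,0,0,0],[0,0,-0.46,0,0,0],[-0.08,0,-0.47,0,0,0],[-0.16,0,-0.47,0,0,0],[-0.24,0,-0.47,0,0,0],[-0.32,0,-0.47,0,0,0]]'
python3 -m inch '[[-0.08,0,0,0,0,0],[-0.16,0,0,0,0,0],[-0.25,0,0,0,0,0],[-0.34,0,0,0,0,0],[-0.43,0,0,0,0,0],[-0.52,0,0,0,0,0],[-0.61,0,0,0,0,0],[-0.7,0,0,0,0,0]]'
python3 -m inch '[[-0.09,0,0,0,0,0],[-0.18,0,0,0,0,0],[-0.28,0,0,0,0,0],[-0.36,0,0,0,0,0],[-0.36,0,0,0,0,0],[-0.2,0,0.05,0,0,0],[0,0,0.2,0,0,0],[0,0,0.4,0,0,0]]'
python3 -m inch '[[0,0,0.15,0,0,0],[0,0,0.3,0,0,0],[0,0,0.45,0,0,0],[0,0,0.6,0,0,0],[0,0,0.75,0,0,0],[0,0,0.9,0,0,0],[0,0,1,0,0,0],[0,0,1,0,0,0]]'
python3 - <<'E'
from h import *
s=snap('scene','s4.png')
E
```

```text
time_s: 16.1
position: [0.655, 0.1503, 0.1222]
ee_rot: [-3.141, -0.001, -0.001]
ft_force: [0.1, 0.5, -0.2]
opening: 0.0004
gripper_force: 0.0
time_s: 17.1
position: [0.5988, 0.1502, 0.1216]
ee_rot: [-3.142, -0.001, 0.0]
ft_force: [0.2, 0.1, 0.7]
opening: 0.0007
gripper_force: 0.1
time_s: 18.1
position: [0.5994, 0.15, 0.1536]
ee_rot: [3.141, 0.0, -0.002]
ft_force: [0.4, 0.5, -0.0]
opening: 0.0003
gripper_force: 0.0
time_s: 19.1
position: [0.5997, 0.1502, 0.2345]
ee_rot: [-3.141, -0.001, -0.002]
ft_force: [0.0, 0.3, -0.4]
opening: 0.0006
gripper_force: 0.0
```

View pics/s4.png

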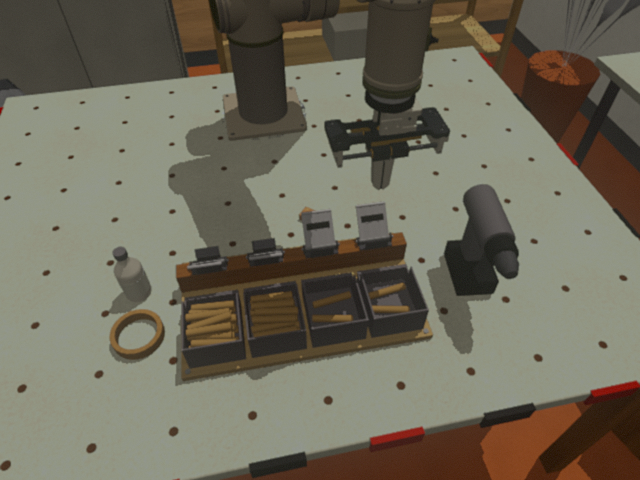

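The tags at (372,225) and (319,232) now show bars in front of the low bins. Those at (208,258) and (265,252) lean back over the full bins, and the robot is clear of everything.

```bash
python3 -c "
from h import *
print(order.job_done())"
```

```text
the job is handed in; nothing more can be done
None
```

I flipped the two tags that were wrong and handed the job in: the last picture shows all four tags matching their bins and the bystanders apparently unmoved, though the hand-in returned no verdict.

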